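Press a circuit card home on a sprung test dock

TASK

Slide the tallest card, the one with the grip block on its top bar, up out of the slotted rack, put it upright between the grooved posts of the test dock and press it down on the sprung plunger until its top bar rests flat on the hard stops of both posts, without ramming it. Finish while holding it pressed there in the gripper, for the test contacts to stay closed: do not let go. Leave the other cards in the rack and everything else on the desk where it is.

Things in the scene. Friction and masses are not known exactly. Their poses are not given: they have to be found in the camera images.
- card: The card to be tested: tallest of the three upright green circuit cards in the rack. Origin: middle of its lower edge; z up along the card, y along its width, x through its thickness. Board 3 mm thick, 96 mm wide, 70 mm high, flat 3 mm chips on its +x face. Along its top edge an aluminium bar, 10 mm thick, 124 mm wide (14 mm past the board at each side), z 70 to 80 mm. 0.08 to 0.17 kg.
- card_grip (a point): Middle of the grey grip block on the card's top bar (only this card has one), 88.5 mm above the card's lower edge. Block 10 mm thick along the card's x, 40 mm wide, from the bar's top (80 mm) to 96 mm.
- rack: Fixed grey slotted rack, 150 (x) by 124 (y) mm, 43 mm high; origin: middle of its underside. Three upright slots at x = -45, 0, +45 mm, each holding one card standing along the rack's y; slots 5 mm wide, open at the top, floor 8 mm above the origin. Which slot holds which card varies. Turned about the vertical by up to 0.3 rad.
- spare_a: A short card without grip block, stays in the rack: board 45 mm high, plain 124 mm bar from 45 to 55 mm. Origin: middle of its lower edge.
- spare_b: A second short card, same as spare_a, stays in the rack.
- dock: Fixed test dock: dark steel base 90 (x) by 156 (y) mm, two aluminium posts at y = +58 and -58 mm; origin: middle of the underside; turned about the vertical by up to 0.3 rad. The card enters from above along the dock's y, either face forward; its side edges run in post grooves 6 mm wide (x), 99 mm apart bottom to bottom. The sprung plunger is in the middle.
- dock_mouth (a point): Middle of the mouth of the dock, level with the tops of the two posts, 92 mm above its underside. The grooves widen here to funnels: about 18 mm wide in x (from 89 down to 78 mm above the underside) and 109 mm between the posts in y (from 92 down to 84 mm).
- dock_home (a point): Where the card's origin (middle of its lower edge) is when the card is home on both stops: on the dock's axis, 22 mm above its underside.
- stop_left: Steel stop pad on top of the dock's +y post, the hard stop for that end of the card's bar: 30 (x) by 11 (y) by 8 mm, centred at y = 60.5 mm. Origin under its middle; its upper face is 8 mm above, 92 mm above the dock's underside.
- stop_right: The same on the -y post.
- plunger (a joint): Travel of the sprung plunger, a black strip 14 x 58 mm lying along the dock's y in the middle, downward in m. 0: up, its top 34 mm above the dock's underside. 0.012: top at 22 mm, reached just when the card's bar meets both stops. The spring pushes up with 4 N at 0, rising 0.5 N per mm to 10 N at 0.012; it lifts the card again if let go.
- screwdriver: Bystander: a screwdriver, between rack and dock, lying along x, 15 x 136 x 15 mm, must stay where it is.
- calculator: Bystander: a calculator, between rack and dock, 110 x 68 x 20 mm, must stay where it is.
- flux_bottle: Bystander: a small bottle, behind the rack, 30 mm across, 103 mm high, must stay where it is.

How it is judged:
By the outcome, as a careful person would: the job done as asked, in the order asked, and still so for the second after the job is handed in, while the arm keeps its last pose, push and grip.
It also fails if it takes over 58 s, if anything falls off the work surface, if the arm or the gripper's body presses on something with over 40 N, if the wrist force passes 120 N, or if a joint passes its speed limit or range.

ROBOT

A 6-joint arm with a two-finger parallel gripper is mounted at the origin on a cart in front of the work surface, level with it; the furniture and walls round the work are solid. World frame = base frame: x ahead of the robot, y to its left, z up, the work surface at z = 0. Lengths are in mm, angles in rad, forces in N, time in s.
With the tool pointing down it reaches from about 275 to 825 mm from the base axis. Payload 5.2 kg.
Tool frame: the origin (TCP) lies at the very end of the fingers, on their centre line; the grasp point (between the pads) lies 19 mm behind it; z points along the fingers, y is the direction in which the jaws open and shut (so a half turn about z gives the same grasp; the last joint's range is limited). The gripper opens to 93 mm and grips with 3 to 60 N. Pads are 15 mm wide; open, the fingers measure 128 mm over their backs; the gripper's body (75 mm by 188 mm) begins 65 mm behind the grasp point.
Start: joints at [-1.478, 0.259, 1.535, -0, 1.348, -0.203], TCP at [160.349, -526.111, 218.653] pointing down, gripper open.
Joint ranges: [-3.14, 3.14], [-0.91, 2.08], [0.19, 2.58], [-1.22, 4.36], [0.22, 2.71], [-3.12, 3.12]. Speed limits (rad/s): [2.57, 2.57, 3.14, 3.14, 3.14, 3.14].

INTERFACE

Orientations are given as [roll, pitch, yaw] about the fixed x, y, z axes, in that order (R = Rz(yaw) Ry(pitch) Rx(roll)).
In Python, from bench import robot gives the robot as it stands. The module is installed in compiled form; this text tells all that it offers. Calls block until the motion is done:
- robot.move_ptp(position, orientation): joint-space move of the TCP to a pose.
- robot.move_linear(position, ori=None, speed=150, f_stop=None): straight line of the TCP; ori=None keeps the orientation; speed is the mean speed in mm/s. With f_stop (N) it stops when the force on the tool has changed by that much, and returns True; else False.
- robot.move_j(angles): joint-space move.
- robot.move_gripper(opening): opening from 0.0 (shut) to 1.0 (fully open); the grip force is fixed at half the most; returns when the fingers have stopped.
- robot.sleep(seconds).
- robot.inverse_kinematics(position, orientation): joint angles nearest the present ones, or None.
- robot.get_image(name): name is "side" or "top"; returns a dict with "img" (480x640x3 uint8, blue, green, red), "fovy" (degrees; the focal length in pixels is half the picture's height over the tangent of half this angle, whatever the lens; pixels are square), "cx", "cy" (the principal point, pixels), "eye" and "orientation" of the camera in the world. Camera axes: x right, y down, z forward; pixel columns grow to the right and rows downward; lengths in mm; the calibration is good to about 2 mm. A picture is of the moment at which its call begins. There is no depth.
A pose or a line that the arm cannot do raises robot.MotionError and nothing moves.
- robot.hand_in(): hands the job in, once; it reports no verdict.
Readings, each from a call of its own:
- robot.current_t(): time.
- robot.current_qpos(): joint angles.
- robot.current_joint_vel(): joint speeds.
- robot.current_joint_efforts(): joint torques, N m.
- robot.current_tcp_pos(): TCP position.
- robot.current_eef_rot(): TCP orientation.
- robot.current_contact_force(): force on the tool from outside, world axes, zero at the start.
- robot.current_ft_torque(): the same for the moment, N m.
- robot.current_gripper_width(): opening from 0.0 (shut) to 1.0 (fully open).
Only numpy, scipy, OpenCV 4.12 (cv2) and the standard library are available. Lean on these libraries where they do the work, as an engineer would, in place of code of your own. Each camera call takes 0.05 s, during which the arm holds its last target.

## Working session

There is one attempt and no reset: what is moved stays moved. The work goes in short steps, each a Python script; the robot and the scene stay as the last script left them, time stands still between calls to the robot, and variables do not carry over. Pictures are saved under pics/ and viewed, and the job is handed in when it is done.

```bash
mkdir -p pics; python3 - <<'E'
from bench import robot
import cv2
for n in("top","side"):
    d=robot.get_image(n); cv2.imwrite(f"pics/{n}0.png",d["img"]); print(n,{k:v for k,v in d.items() if k!="img"})
print(robot.current_t(),robot.current_tcp_pos(),robot.current_eef_rot(),robot.current_gripper_width())
E
```

```text
top {'fovy': 52.64860514265082, 'cx': 322.6406032722634, 'cy': 250.55011453360538, 'eye': array([ 447.56493131,  -98.21164707, 1233.1006566 ]), 'orientation': array([-3.04740301e+00, -2.48304386e-03, -1.59942615e+00])}
side {'fovy': 54.58359947998481, 'cx': 325.82862994184416, 'cy': 234.59622662156417, 'eye': array([295.86121275, 520.76112302, 618.95357729]), 'orientation': array([-2.24104301, -0.02219019, -2.7419637 ])}
0.1 [ 160.27769402 -525.63725789  217.92528168] [-3.14004340e+00 -2.83341096e-04  2.95772112e-01] 1.00180010970035
```

View pics/top0.png

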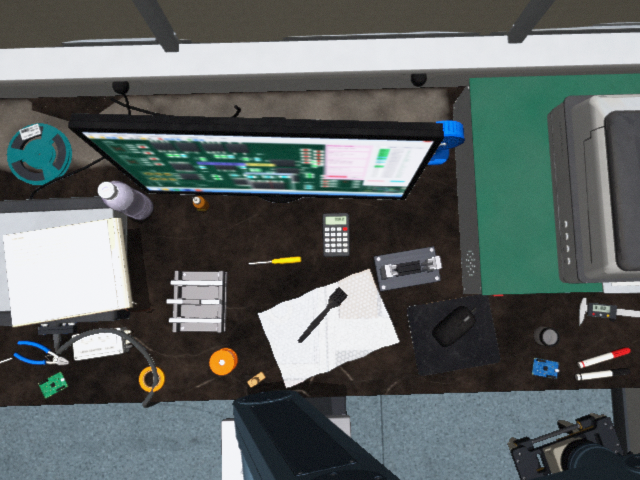

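View pics/side0.png

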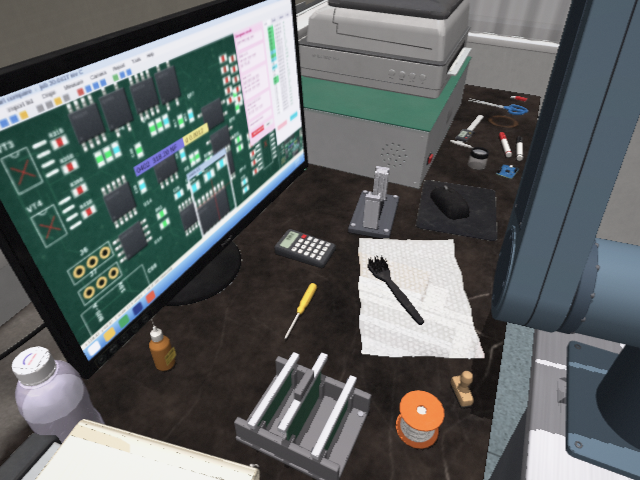

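The top view shows the rack at about (198,301), with the grip block on its middle card, and the dock at about (408,266). The screwdriver and calculator lie between them, and the monitor is behind. I'll zoom in next.

```bash
cat > h.py <<'E'
import numpy as np, cv2
from scipy.spatial.transform import Rotation as R
def cam(d):
    return dict(f=240/np.tan(np.radians(d["fovy"]/2)),c=np.array([d["cx"],d["cy"]]),e=np.array(d["eye"]),R=R.from_euler("xyz",d["orientation"]).as_matrix())
def ray(c,p):
    v=np.array([(p[0]-c["c"][0])/c["f"],(p[1]-c["c"][1])/c["f"],1.]); return c["R"]@v
def onz(c,p,z):
    v=ray(c,p); return c["e"]+v*(z-c["e"][2])/v[2]
def proj(c,P):
    q=c["R"].T@(np.asarray(P,float)-c["e"]); return c["c"]+c["f"]*q[:2]/q[2]
def tri(c1,p1,c2,p2):
    a,b=ray(c1,p1),ray(c2,p2); A=np.stack([a,-b],1); s=np.linalg.lstsq(A,c2["e"]-c1["e"],rcond=None)[0]
    P,Q=c1["e"]+a*s[0],c2["e"]+b*s[1]; return (P+Q)/2,np.linalg.norm(P-Q)
E
python3 - <<'E'
import cv2,numpy as np
t=cv2.imread("pics/top0.png"); s=cv2.imread("pics/side0.png")
def z(im,x,y,w,h,k,n): cv2.imwrite(n,cv2.resize(im[y:y+h,x:x+w],None,fx=k,fy=k,interpolation=cv2.INTER_CUBIC))
a=cv2.resize(t[260:340,155:240],None,fx=7,fy=7,interpolation=cv2.INTER_CUBIC)
cv2.imwrite("pics/zr.png",a)
z(t,365,235,85,65,9,"pics/zd.png")
z(s,225,340,155,140,4,"pics/zrs.png")
z(s,340,155,65,85,7,"pics/zds.png")
E
```

```text
(no output)
```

View pics/zr.png

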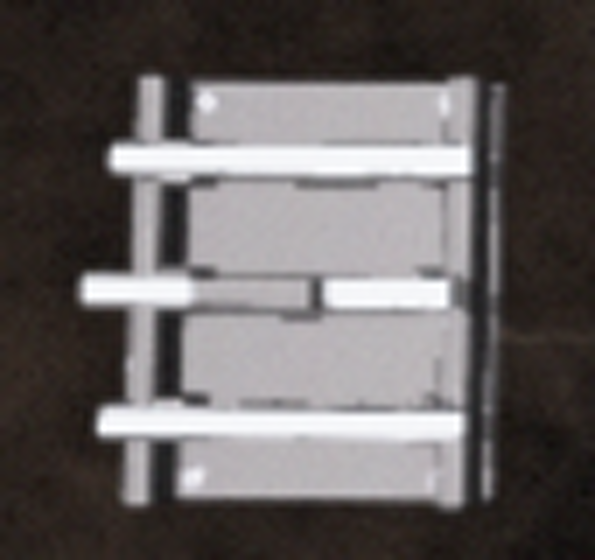

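View pics/zd.png

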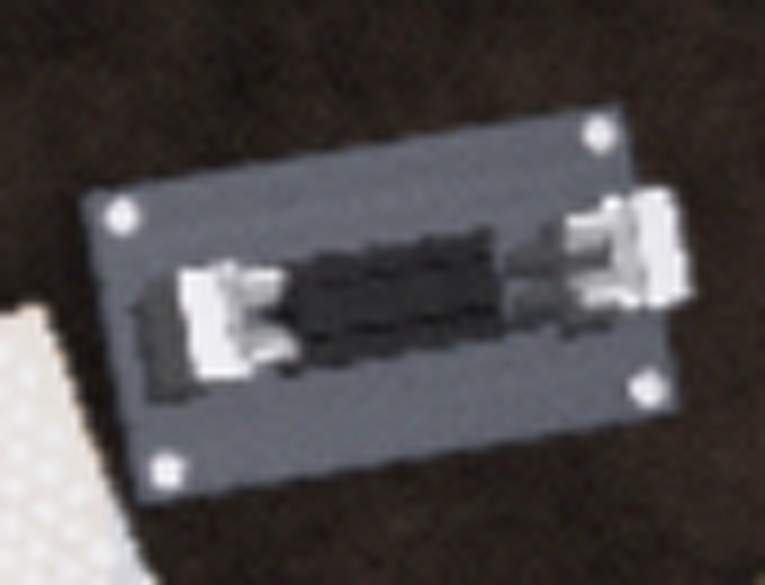

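View pics/zrs.png

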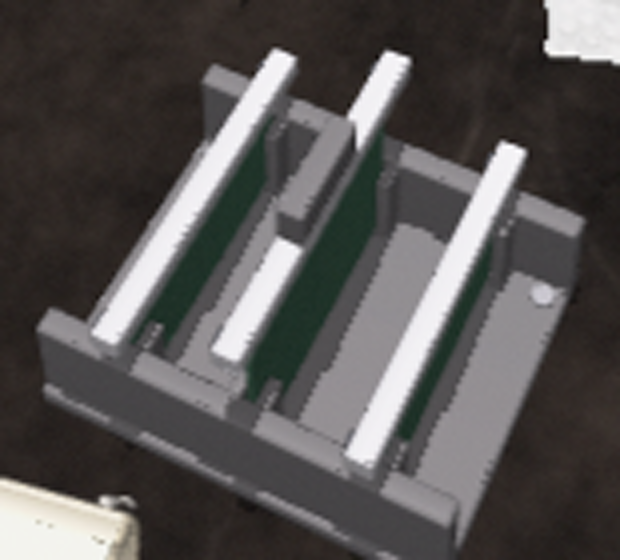

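View pics/zds.png

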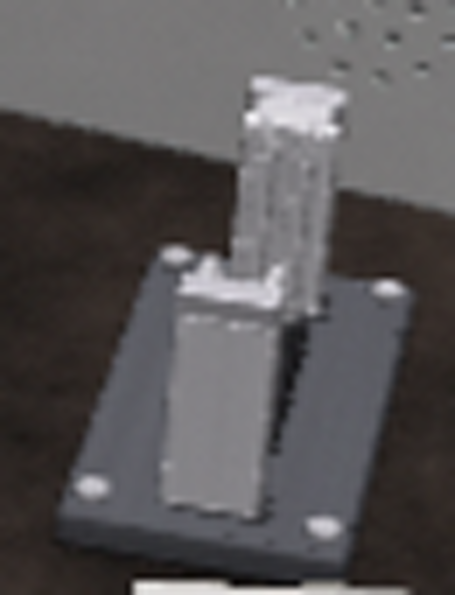

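Rack close-up: the block sits on the middle bar, whose ends are at about (166,301) and (219,302). In the dock close-up the stop pads are at about (389,271) and (438,262). Now I'll measure with masks.

```bash
cat > m1.py <<'E'
from h import *
from bench import robot
D={n:robot.get_image(n) for n in("top","side")}; C={n:cam(D[n]) for n in D}
K=4
def rects(n,roi,th,lo,hi):
    x,y,w,h=roi; im=cv2.resize(D[n]["img"][y:y+h,x:x+w],None,fx=K,fy=K,interpolation=cv2.INTER_CUBIC)
    m=(im.min(2)>th).astype(np.uint8)
    out=[]
    for c in cv2.findContours(m,cv2.RETR_EXTERNAL,cv2.CHAIN_APPROX_NONE)[0]:
        A=cv2.contourArea(c)/K/K
        if lo<A<hi:
            b=cv2.boxPoints(cv2.minAreaRect(c)); out.append((A,(b+.5)/K-.5+[x,y]))
    return out
np.set_printoptions(precision=1,suppress=True)
for n,roi,th in(("top",(155,260,85,80),205),("top",(365,235,85,65),200),("side",(225,340,155,140),200),("side",(340,155,65,85),190)):
    print(n,roi)
    for A,b in rects(n,roi,th,8,900):
        print(round(A),b.tolist())
E
python3 m1.py; python3 - <<'E'
from h import *
from bench import robot
np.set_printoptions(precision=1,suppress=True)
t=cam(robot.get_image("top"));s=cam(robot.get_image("side"))
# middle bar ends in top at z=88, spare bars z 63
for p,z in(((166.3,301.4),88),((219.3,301.9),88),((170.5,282.6),63),((222.5,282.8),63),((168.8,320.2),63),((221,320.5),63),((389,271),92),((438,262),92),((378.3,259),15),((440,280),15)): print(p,z,onz(t,p,z))
# monitor lower front edge / top
for p in((150,197),(405,198),(75,117),(440,125)): print(p,onz(t,p,100),onz(t,p,400))
E
```

```text
top (155, 260, 85, 80)
165 [[168.8358974456787, 321.3608093261719], [168.94835472106934, 317.0874557495117], [220.43900299072266, 318.4424743652344], [220.32654571533203, 322.71582794189453]]
64 [[201.125, 299.375], [218.375, 299.375], [218.375, 303.375], [201.125, 303.375]]
47 [[166.58254623413086, 302.3514213562012], [166.74150848388672, 298.69528579711914], [182.22311401367188, 299.3683967590332], [182.06415176391602, 303.02453231811523]]
174 [[170.625, 280.375], [221.375, 280.375], [221.375, 284.875], [170.625, 284.875]]
top (365, 235, 85, 65)
289 [[364.625, 269.125], [381.125, 269.125], [381.125, 299.375], [364.625, 299.375]]
48 [[383.2250003814697, 265.42499923706055], [388.3999996185303, 263.70000076293945], [392.3999996185303, 275.70000076293945], [387.2250003814697, 277.42499923706055]]
43 [[434.23277282714844, 256.37828254699707], [438.7245635986328, 255.52270317077637], [441.0287170410156, 267.6195297241211], [436.53692626953125, 268.47511291503906]]
side (225, 340, 155, 140)
354 [[224.625, 462.875], [253.875, 462.875], [253.875, 479.375], [224.625, 479.375]]
48 [[224.1483
[... 1254 characters left out ...]
88477, 165.63716316223145], [388.4885139465332, 167.65608406066895], [387.4486503601074, 174.24189376831055]]
(166.3, 301.4) 88 [446.3 265.9  88. ]
(219.3, 301.9) 88 [441.5 141.7  88. ]
(170.5, 282.6) 63 [490.9 263.8  63. ]
(222.5, 282.8) 63 [486.9 138.8  63. ]
(168.8, 320.2) 63 [401.4 267.8  63. ]
(221, 320.5) 63 [397.1 143.3  63. ]
(389, 271) 92 [ 502.5 -258.9   92. ]
(438, 262) 92 [ 520.4 -375.4   92. ]
(378.3, 259) 15 [ 537.2 -244.1   15. ]
(440, 280) 15 [ 479.9 -396.8   15. ]
(150, 197) [693.5 301.1 100. ] [628.4 195.4 400. ]
(405, 198) [ 674.1 -302.9  100. ] [ 614.1 -248.7  400. ]
(75, 117) [894.  482.2 100. ] [775.8 328.5 400. ]
(440, 125) [ 849.8 -395.1  100. ] [ 743.3 -316.5  400. ]
```

```bash
python3 - <<'E'
from h import *
from bench import robot
np.set_printoptions(precision=1,suppress=True)
dt=robot.get_image("top");ds=robot.get_image("side");t=cam(dt);s=cam(ds)
# dock base mask, top
x0,y0=365,235;im=cv2.resize(dt["img"][y0:y0+65,x0:x0+85],None,fx=4,fy=4,interpolation=cv2.INTER_CUBIC).astype(int)
m=((im.max(2)>65)&(im.max(2)<150)&(im[...,0]-im[...,2]>8)).astype(np.uint8)
m=cv2.morphologyEx(m,cv2.MORPH_CLOSE,np.ones((25,25),np.uint8))
c=max(cv2.findContours(m,cv2.RETR_EXTERNAL,cv2.CHAIN_APPROX_NONE)[0],key=cv2.contourArea)
b=cv2.boxPoints(cv2.minAreaRect(c));bb=(b+.5)/4-.5+[x0,y0];print(bb)
v=cv2.cvtColor((m*255).astype(np.uint8),cv2.COLOR_GRAY2BGR);cv2.imwrite("pics/mask.png",v)
for z in(8,12,16):
    P=np.array([onz(t,p,z) for p in bb]);e=np.linalg.norm(np.diff(P[:,:2],axis=0),axis=1);l=P[1]-P[0] if e[0]>e[1] else P[2]-P[1]
    print(z,P.mean(0),e,np.arctan2(-l[0],l[1]),np.arctan(-l[0]/l[1]))
# zoom-picked: screws in top
sc=np.array([[122,216],[599,132],[648,388],[167,470]])/9-.5+.5/9+[365,235]
P=np.array([onz(t,p,14) for p in sc]);print("screws",P[:,:2].tolist(),P.mean(0))
L=onz(t,(387.8,270.6),92);Rr=onz(t,(437.6,262.0),92);print("pads",L,Rr,np.linalg.norm(L-Rr),(L+Rr)/2,np.arctan2(-(L-Rr)[0],(L-Rr)[1]))
# triangulation of bar ends: top (166.5,300.5)/(219,301.9) mid of end; side ends
for a,bq in(((166.3,301.2),(280.3,429)),((219.3,301.7),(324.3,353.0)),((170.5,282.6),(250.2,424.5)),((222.0,282.8),(295.9,352.8)),((168.8,319.2),(314,454.8)),((221,320.5),(353.1,376.1))): print("tri",tri(t,a,s,bq))
for P in((446.3,265.9,88),(441.5,141.7,88),(443.9,203.8,104),L,Rr): print("proj side",proj(s,P))
E
```

```text
[[373.5 256.1]
 [434.  245.8]
 [439.9 280.4]
 [379.4 290.7]]
8 [ 512.4 -315.8    8. ] [156.3  88.6 155.3] -3.0008268864180856 0.14076576717170747
12 [ 512.2 -315.1   12. ] [155.8  88.3 154.8] -3.0008268864180856 0.14076576717170772
16 [ 512.  -314.4   16. ] [155.3  88.1 154.3] -3.000826886418086 0.14076576717170738
screws [[538.3638178989343, -243.74774664212842], [558.1867559964045, -378.56412684514646], [486.06515460351966, -388.6799788339689], [467.0876542764644, -253.4887821983653]] [ 512.4 -316.1   14. ]
pads [ 503.5 -256.1   92. ] [ 520.4 -374.4   92. ] 119.51273043589524 [ 512.  -315.3   92. ] 0.1421716043741867
tri (array([448.1, 266.8,  86.9]), np.float64(3.0213956692798045))
tri (array([443.4, 142.5,  86.3]), np.float64(3.0662302448570915))
tri (array([492.6, 264.9,  62.2]), np.float64(3.593089565814717))
tri (array([488.5, 141. ,  61. ]), np.float64(3.2160090253222235))
tri (array([404.1, 268.3,  62. ]), np.float64(0.8622967559751178))
tri (array([398.4, 144.2,  60.5]), np.float64(3.005718870736572))
proj side [283.2 428.5]
proj side [326.9 352.4]
proj side [306.6 380.4]
proj side [374.3 195.6]
proj side [383.6 167.2]
```

View pics/mask.png

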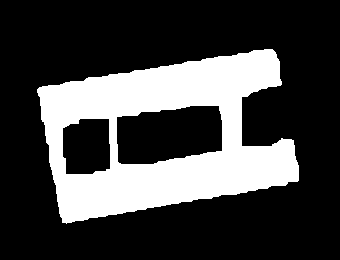

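The sizes agree: the bar measures 124.3 mm and the slots are 45 mm apart. The dock base, screws and pads all give a centre near (512,-315.4) with yaw 0.141. Next is the grasp.

```bash
python3 - <<'E'
from h import *
from bench import robot
np.set_printoptions(precision=3,suppress=True)
for s in(1,-1):
    a=robot.inverse_kinematics([444.7,204,77.5],[np.pi,0,s*np.pi/2-.041]);b=robot.inverse_kinematics([512,-315.4,190],[np.pi,0,s*np.pi/2+.141]);print(s,a,b)
s=1 if robot.inverse_kinematics([444.7,204,77.5],[np.pi,0,np.pi/2-.041]) is not None else -1
a=[robot.inverse_kinematics([444.7,204,150],[np.pi,0,s*np.pi/2-.041]) for s in(1,-1)]
s=(1,-1)[int(np.argmin([9 if q is None else abs(q[5]) for q in a]))];print("use",s)
o=[np.pi,0,s*np.pi/2-.041]
robot.move_gripper(.5)
robot.move_ptp([444.7,204,190],o)
robot.move_linear([444.7,204,125],speed=120)
print(robot.current_t(),robot.current_tcp_pos(),robot.current_eef_rot(),robot.current_qpos(),robot.current_gripper_width())
d=robot.get_image("top");cv2.imwrite("pics/t1.png",cv2.resize(d["img"][200:400,100:320],None,fx=3.4,fy=3,interpolation=3))
d=robot.get_image("side");cv2.imwrite("pics/s1.png",cv2.resize(d["img"][280:480,200:420],None,fx=3,fy=3,interpolation=3))
E
```

```text
1 [ 0.202  0.299  1.866 -0.     0.977  0.243] [-0.737  0.37   1.45   0.     1.322 -0.878]
-1 [ 0.202  0.299  1.866 -0.     0.977 -2.899] [-0.737  0.37   1.45  -0.     1.322  2.263]
use 1
4.7583 [445.19  203.931 125.397] [ 3.141 -0.     1.529] [0.201 0.238 1.809 0.    1.094 0.243] 0.49903636882518065
```

View pics/s1.png

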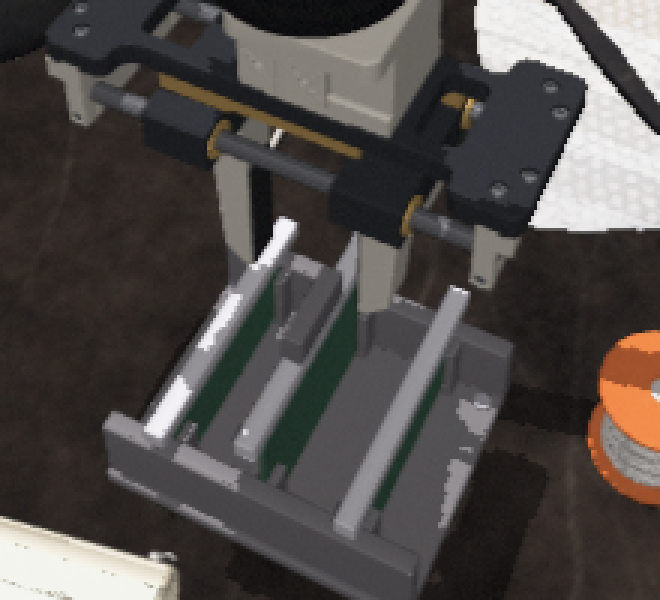

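The side view shows the fingers straddling the grip block between the neighbouring bars. I'll descend with a force guard, close, and check the side forces.

```bash
python3 - <<'E'
from h import *
from bench import robot
np.set_printoptions(precision=2,suppress=True)
print(robot.current_contact_force())
print(robot.move_linear([444.7,204,78.5],speed=80,f_stop=6),robot.current_tcp_pos(),robot.current_contact_force())
robot.move_gripper(0.0)
print(robot.current_t(),robot.current_gripper_width()*93,robot.current_tcp_pos(),robot.current_contact_force(),robot.current_ft_torque())
d=robot.get_image("side");cv2.imwrite("pics/s2.png",cv2.resize(d["img"][280:480,200:420],None,fx=3,fy=3,interpolation=3))
E
```

```text
[0.25 0.8  0.64]
False [445.01 204.07  78.75] [-0.88 -0.3  -0.6 ]
6.2583 9.632303686982237 [444.87 204.02  78.62] [-0.28  0.01  2.27] [-0.06 -0.08 -0.02]
```

View pics/s2.png

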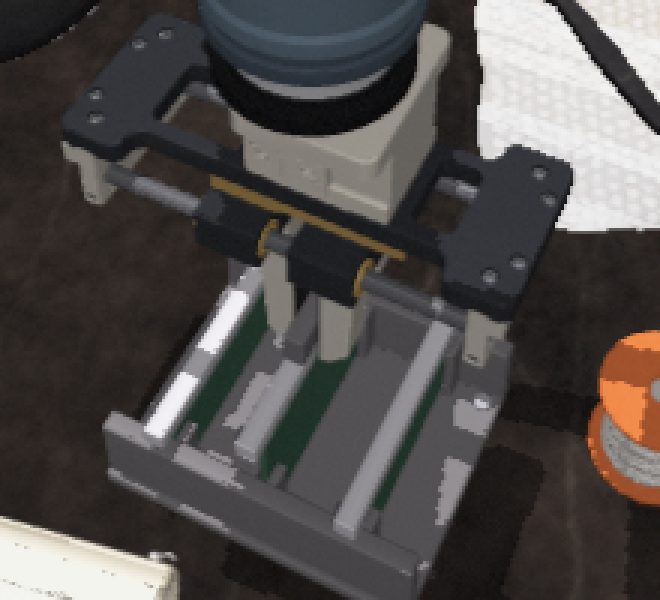

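The block is gripped: the opening is 9.6 mm against its 10 mm thickness, and side forces are about zero. Lifting straight up.

```bash
python3 - <<'E'
from h import *
from bench import robot
np.set_printoptions(precision=2,suppress=True)
print(robot.move_linear([444.87,204.02,110],speed=50,f_stop=15),robot.current_contact_force())
print(robot.move_linear([444.87,204.02,200],speed=110,f_stop=15))
print(robot.current_t(),robot.current_gripper_width()*93,robot.current_tcp_pos(),robot.current_contact_force(),robot.current_ft_torque())
d=robot.get_image("side");cv2.imwrite("pics/s3.png",d["img"])
E
```

```text
False [-0.13 -0.12 -0.36]
False
8.0583 9.893692508923632 [444.3  203.88 199.25] [ 0.52 -0.39 -1.21] [-0.01 -0.07 -0.06]
```

View pics/s3.png

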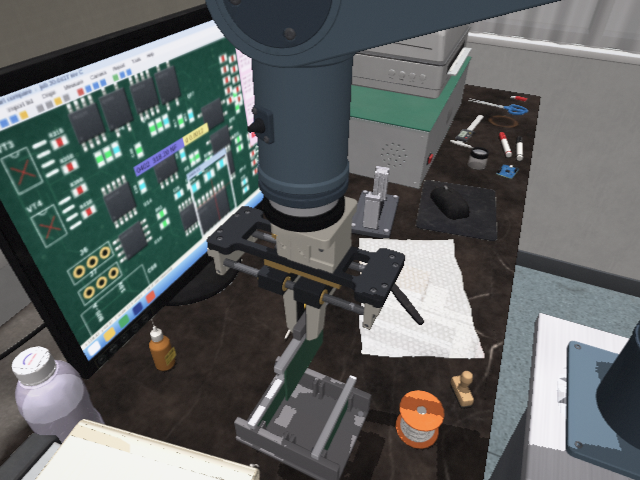

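```bash
python3 - <<'E'
from h import *
from bench import robot
np.set_printoptions(precision=2,suppress=True)
o=[np.pi,0,np.pi/2+.141]
robot.move_linear([444.3,203.9,215],speed=100)
robot.move_linear([512,-315.4,215],ori=o,speed=160)
robot.move_linear([512,-315.4,190],speed=80)
robot.sleep(.3)
print(robot.current_t(),robot.current_gripper_width()*93,robot.current_tcp_pos(),robot.current_eef_rot(),robot.current_contact_force(),robot.current_ft_torque())
for n in("side","top"):
    d=robot.get_image(n);cv2.imwrite(f"pics/{n}4.png",d["img"])
    x,y,w,h=((330,100,110,150) if n=="side" else (350,210,120,100))
    cv2.imwrite(f"pics/{n}4z.png",cv2.resize(d["img"][y:y+h,x:x+w],None,fx=4 if n=="side" else 6,fy=4 if n=="side" else 6,interpolation=2))
E
```

```text
12.5917 9.877370653789203 [ 512.22 -315.59  190.48] [3.14 0.   1.71] [-0.3  -0.17 -1.03] [-0.03 -0.11  0.02]
```

View pics/side4z.png

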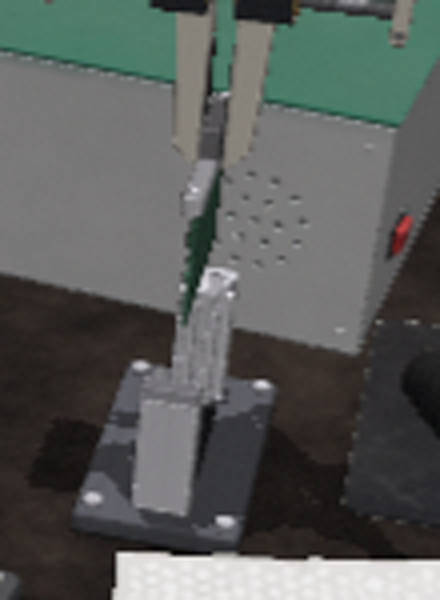

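View pics/top4z.png

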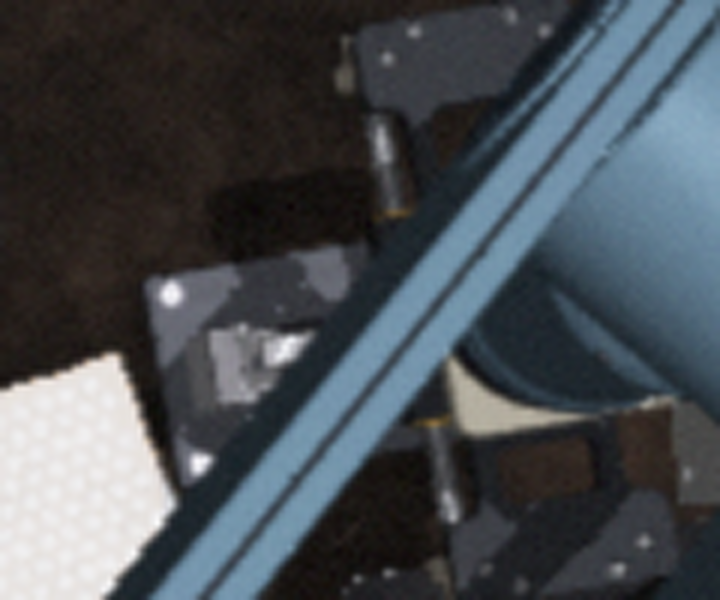

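The side view shows the near bar end at zoom (197,195) and the card's lower near corner at about (186,320), with the near post below. The top view shows the bar end at about (397,267). I'll compare these with predictions.

```bash
python3 - <<'E'
from h import *
from bench import robot
np.set_printoptions(precision=1,suppress=True)
t=cam(robot.get_image("top"));s=cam(robot.get_image("side"))
T=np.array(robot.current_tcp_pos());yaw=.141
ex=np.array([np.cos(yaw),np.sin(yaw),0]);ey=np.array([-np.sin(yaw),np.cos(yaw),0]);ez=np.array([0,0,1.])
O=T-[0,0,70.6]
Dk=np.array([512.1,-315.4,0])
def sh(nm,B,l):
    P=B+l[0]*ex+l[1]*ey+l[2]*ez; a=proj(s,P);b=proj(t,P);print(nm,l,"side zoom",(a-[330,100]+.5)*4,"top zoom",(b-[350,210]+.5)*6)
for x in(-5,5):
    for z in(70,80): sh("barL",O,(x,62,z))
for y in(48,):
    for z in(0,70):sh("edge",O,(0,y,z))
for y in(1,-1):
    for x in(-15,15):
        for yy in (55,66): sh("pad",Dk,(x,y*yy,92))
E
```

```text
barL (-5, 62, 70) side zoom [206.2 217.7] top zoom [263.7 366.5]
barL (-5, 62, 80) side zoom [208.2 198.9] top zoom [267.8 365. ]
barL (5, 62, 70) side zoom [185.5 214.7] top zoom [258.6 339.1]
barL (5, 62, 80) side zoom [187.4 196. ] top zoom [262.7 337.3]
edge (0, 48, 0) side zoom [187.8 326.3] top zoom [270.2 357.2]
edge (0, 48, 70) side zoom [200.7 202.8] top zoom [299.5 346.2]
pad (-15, 55, 92) side zoom [209.3 383.8] top zoom [248.9 401.7]
pad (-15, 66, 92) side zoom [205.8 395.3] top zoom [221.3 406.4]
pad (15, 55, 92) side zoom [151.8 374.5] top zoom [235.  326.4]
pad (15, 66, 92) side zoom [147.7 385.9] top zoom [207.5 331.1]
pad (-15, -55, 92) side zoom [241.7 278.9] top zoom [524.3 354.4]
pad (-15, -66, 92) side zoom [244.6 269.3] top zoom [551.8 349.7]
pad (15, -55, 92) side zoom [188.6 270.9] top zoom [509.8 279.3]
pad (15, -66, 92) side zoom [191.9 261.4] top zoom [537.2 274.7]
```

```bash
python3 - <<'E'
import cv2
s=cv2.imread("pics/side4.png");t=cv2.imread("pics/top4.png")
cv2.imwrite("pics/a.png",cv2.resize(s[130:205,360:400],None,fx=8,fy=8,interpolation=2))
cv2.imwrite("pics/b.png",cv2.resize(t[250:290,370:420],None,fx=12,fy=12,interpolation=2))
E
```

```text
(no output)
```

View pics/a.png

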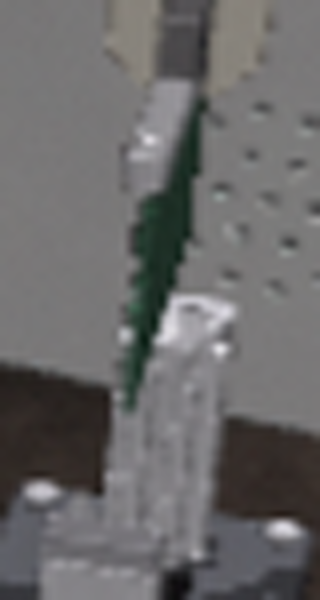

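View pics/b.png

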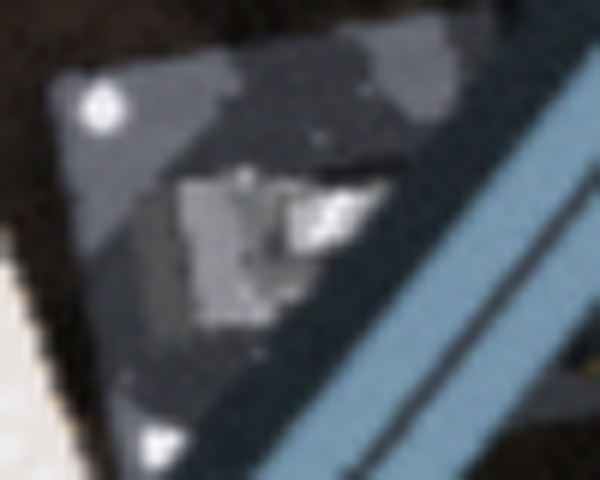

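Card and dock agree to about 1 mm in both views, with the side camera showing the same offset of about −1.6 px for both. Inserting in guarded stages.

```bash
python3 - <<'E'
from h import *
from bench import robot
np.set_printoptions(precision=2,suppress=True)
for z,v in((163,60),(150,20),(140,20),(125,30),(108,30)):
    st=robot.move_linear([512.1,-315.4,z],speed=v,f_stop=7)
    print(z,st,robot.current_t(),robot.current_tcp_pos(),robot.current_contact_force(),robot.current_ft_torque(),robot.current_gripper_width()*93)
    if st: break
d=robot.get_image("side");cv2.imwrite("pics/s5.png",cv2.resize(d["img"][100:250,330:440],None,fx=4,fy=4,interpolation=2))
E
```

```text
163 False 13.3917 [ 512.04 -315.32  162.63] [-0.47 -0.41 -1.26] [-0.04 -0.09  0.02] 9.715248159493685
150 False 14.1917 [ 512.17 -315.44  150.06] [-0.49  0.   -1.39] [-0.02 -0.14 -0.02] 9.85381976605558
140 False 14.8417 [ 512.09 -315.43  139.95] [-0.1  -0.26 -1.29] [-0.   -0.13 -0.03] 10.189408895080334
125 False 15.4917 [ 512.08 -315.41  124.92] [-0.38  0.36 -1.95] [-0.05 -0.03 -0.01] 10.025950623646843
108 False 16.2083 [ 512.14 -315.43  107.98] [-0.24 -0.43 -1.44] [-0.04 -0.14  0.02] 9.953558394410532
```

View pics/s5.png

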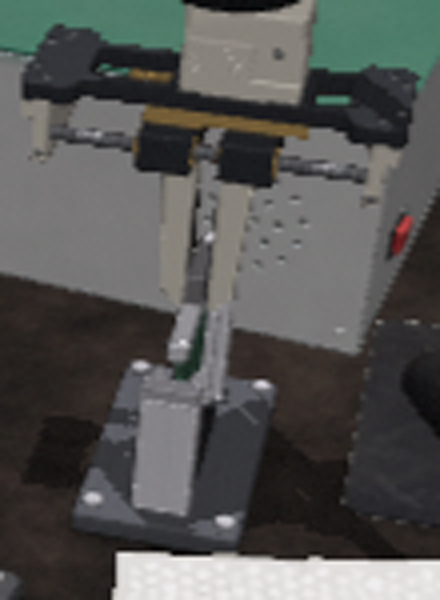

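The card slid into the grooves with no side force. Now a slow press in 1 mm steps, logging the force.

```bash
python3 - <<'E'
from h import *
from bench import robot
np.set_printoptions(precision=2,suppress=True)
z=107.5
while z>90:
    st=robot.move_linear([512.1,-315.4,z],speed=10,f_stop=9)
    f=np.mean([robot.current_contact_force() for _ in range(3)],0)
    print(round(z,1),st,round(robot.current_t(),2),robot.current_tcp_pos()[2].round(2),f,robot.current_ft_torque())
    if f[2]>13.5 or st: break
    z-=1 if z>94.6 else .5
d=robot.get_image("side");cv2.imwrite("pics/s6.png",cv2.resize(d["img"][100:250,330:440],None,fx=4,fy=4,interpolation=2))
E
```

```text
107.5 False 16.51 107.63 [-0.05  0.61 -1.45] [-0.01 -0.1  -0.01]
106.5 False 16.76 106.43 [-0.74 -0.12 -1.01] [-0.05 -0.09 -0.01]
105.5 False 17.01 105.4 [ 0.28  0.46 -1.47] [-0.06 -0.07  0.01]
104.5 False 17.26 104.69 [ 0.03 -0.39 -0.24] [-0.08 -0.14 -0.03]
103.5 False 17.51 103.9 [ 0.12 -0.1   3.16] [-0.03  0.01  0.02]
102.5 False 17.76 102.69 [ 0.12 -0.53  2.67] [-0.02 -0.09 -0.06]
101.5 False 18.01 101.61 [-0.79 -0.1   3.82] [-0.09 -0.06  0.05]
100.5 False 18.26 100.62 [-0.43 -1.06  3.81] [-0.06 -0.09  0.01]
99.5 False 18.51 99.59 [-0.75  0.01  5.45] [-0.07 -0.17 -0.03]
98.5 False 18.76 98.64 [0.27 0.2  5.82] [-0.1  -0.16  0.02]
97.5 False 19.01 97.72 [-0.28  0.28  6.02] [-0.04 -0.09 -0.03]
96.5 False 19.26 96.81 [0.29 0.07 5.54] [-0.04 -0.05 -0.06]
95.5 False 19.51 95.88 [-0.2   0.75  6.43] [ 0.07 -0.07 -0.03]
94.5 False 19.76 94.95 [-0.36  0.21  6.38] [ 0.   -0.01 -0.01]
94.0 False 20.01 94.54 [-0.57  0.83  6.98] [ 0.04 -0.01  0.03]
93.5 False 20.26 94.09 [-0.38  0.44  7.98] [ 0.09 -0.04  0.02]
93.0 False 20.51 93.61 [-0.64  0.12  6.88] [0.07 0.02 0.04]
92.5 False 20.76 93.14 [-0.49  0.61  8.59] [0.   0.11 0.03]
92.0 False 21.01 92.69 [-0.38  0.05  7.15] [ 0.09  0.07 -0.02]
91.5 False 21.26 92.63 [-1.7   1.35 11.08] [0.13 0.2  0.02]
91.0 False 21.51 92.59 [-1.63  2.04 13.49] [0.32 0.41 0.05]
90.5 False 21.76 92.56 [-2.66  2.13 16.04] [0.43 0.54 0.01]
```

View pics/s6.png

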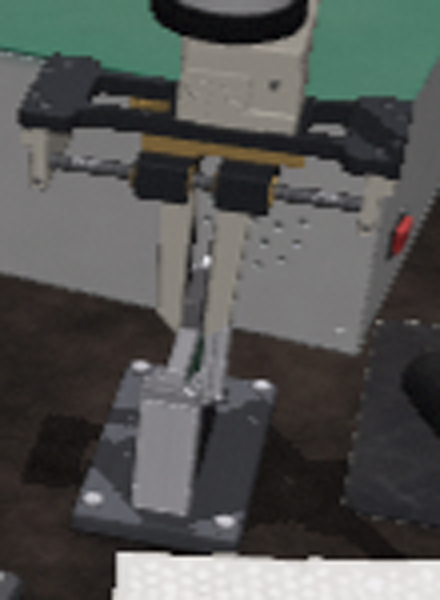

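The TCP stalled at 92.6 mm, which is the computed home height, and the force then rose sharply from 7 to 16 N. So the bar has reached the hard stops. I'll check that it's level, steady and that nothing else moved.

```bash
python3 - <<'E'
from h import *
from bench import robot
np.set_printoptions(precision=2,suppress=True)
for i in range(4):
    robot.sleep(.3);print(robot.current_tcp_pos(),robot.current_eef_rot(),robot.current_contact_force(),robot.current_ft_torque(),robot.current_gripper_width()*93)
d=robot.get_image("side");cv2.imwrite("pics/s7.png",cv2.resize(d["img"][150:225,345:410],None,fx=8,fy=8,interpolation=2));cv2.imwrite("pics/s7f.png",d["img"])
s=cam(d);T=np.array(robot.current_tcp_pos());y=.141
ex=np.array([np.cos(y),np.sin(y),0]);ey=np.array([-np.sin(y),np.cos(y),0])
for l in((-5,62,92),(5,62,92),(-5,62,102),(5,62,102),(-5,-62,92),(-5,-62,102),(5,-62,102)): print(l,(proj(s,[512.1,-315.4,0]+l[0]*ex+l[1]*ey+np.array([0,0,l[2]]))-[345,150]+.5)*8)
d=robot.get_image("top");cv2.imwrite("pics/t7.png",d["img"])
E
```

```text
[ 512.33 -315.6    92.57] [3.14 0.   1.71] [-2.81  1.83 16.75] [ 0.45  0.56 -0.03] 9.81082288490639
[ 512.33 -315.6    92.58] [3.14 0.   1.71] [-2.69  2.83 16.9 ] [ 0.43  0.6  -0.01] 9.626895913557973
[ 512.34 -315.6    92.58] [3.14 0.   1.71] [-3.5   2.24 16.44] [0.43 0.53 0.06] 9.813605176395036
[ 512.33 -315.61   92.58] [3.14 0.   1.71] [-3.26  1.96 16.54] [0.43 0.52 0.  ] 9.929358539456317
(-5, 62, 92) [255.42 375.93]
(5, 62, 92) [216.85 369.67]
(-5, 62, 102) [258.95 343.05]
(5, 62, 102) [220.13 336.81]
(-5, -62, 92) [331.78 140.22]
(-5, -62, 102) [335.45 108.92]
(5, -62, 102) [300.01 103.66]
```

View pics/s7.png

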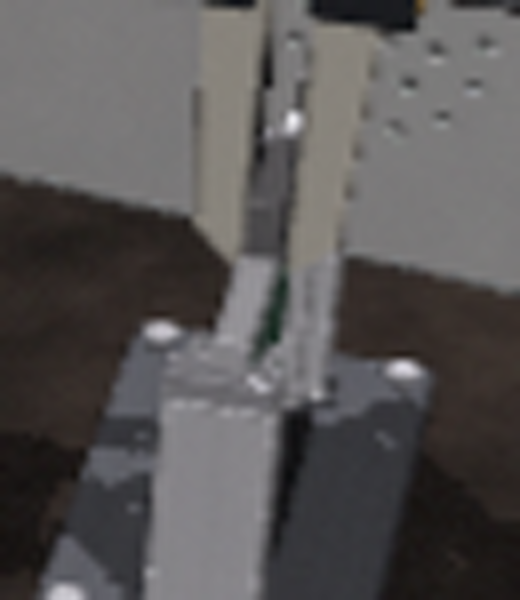

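View pics/t7.png

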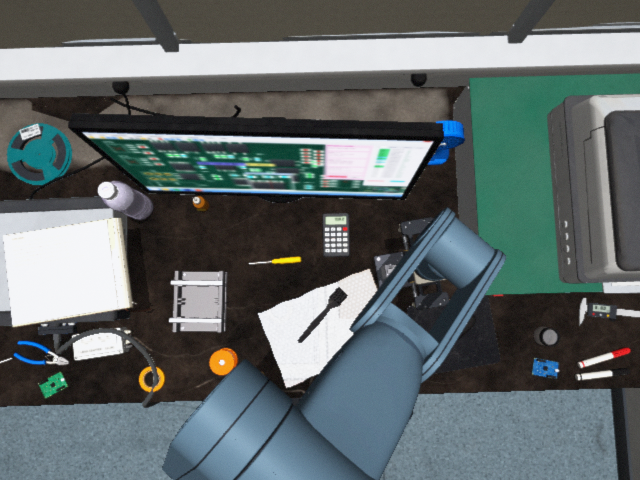

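View pics/s7f.png

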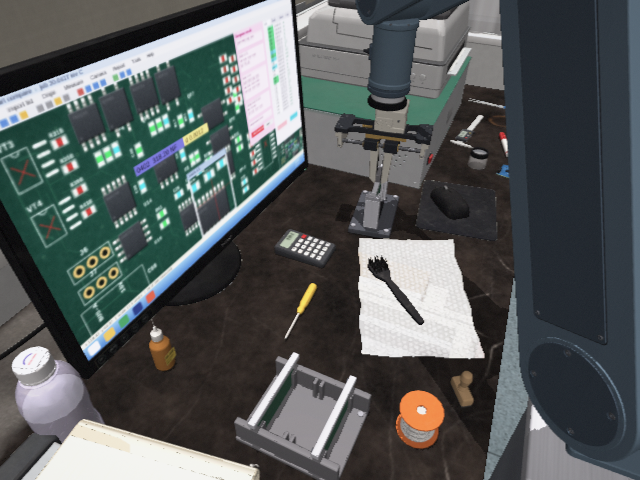

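The bar sits on the near stop, the spares are still in the rack and the bystanders haven't moved. The moments look like side force acting over a 0.2 m lever. I'll null the side force with a tiny shift to confirm the stops are loaded evenly.

```bash
python3 - <<'E'
from h import *
from bench import robot
np.set_printoptions(precision=2,suppress=True)
for dx,dy in((-.4,.4),(-.8,.8)):
    robot.move_linear([512.1+dx,-315.4+dy,90.5],speed=5,f_stop=10);robot.sleep(.3)
    F=[];M=[];
    for i in range(6): robot.sleep(.05);F.append(robot.current_contact_force());M.append(robot.current_ft_torque())
    print(dx,dy,robot.current_t(),robot.current_tcp_pos(),np.mean(F,0),np.mean(M,0))
E
```

```text
-0.4 0.4 23.975 [ 512.32 -315.59   92.58] [-1.72  1.67 15.42] [ 0.31  0.36 -0.  ]
-0.8 0.8 24.8417 [ 512.28 -315.6    92.6 ] [-0.47  0.   13.97] [ 0.15  0.17 -0.  ]
```

The moments shrink along with the side force, and less remains than loading on one stop alone would give. I'll add a little down-force for margin, check it's steady and hand in.

```bash
python3 - <<'E'
from h import *
from bench import robot
np.set_printoptions(precision=2,suppress=True)
def rd():
    F=[];M=[]
    for i in range(8): robot.sleep(.05);F.append(robot.current_contact_force());M.append(robot.current_ft_torque())
    print(round(robot.current_t(),2),robot.current_tcp_pos(),np.mean(F,0),np.mean(M,0),robot.current_gripper_width()*93)
for z,d in((90.0,1.),(89.5,1.2)):
    robot.move_linear([512.1-d,-315.4+d,z],speed=5,f_stop=10);robot.sleep(.3);rd()
robot.sleep(.7);rd()
robot.hand_in()
E
```

```text
25.81 [ 512.33 -315.57   92.54] [-0.89  0.4  16.08] [0.16 0.21 0.01] 9.968280011915343
26.77 [ 512.33 -315.64   92.55] [-1.08  0.48 18.39] [0.24 0.3  0.02] 9.873727252853541
27.88 [ 512.29 -315.61   92.53] [-0.98  0.39 18.53] [0.25 0.31 0.02] 9.8649490484413
the job is handed in; nothing more can be done
```

The tallest card is in the test dock and pressed down onto its stops. I handed the job in at about 28 s with the gripper still holding it. No verdict is reported.

**What I did:** I gripped the block on the middle card and lifted it straight out of the rack. I then lowered it into the dock grooves without side force and pressed it down slowly in small steps.

**Last checks:**
- **On the stops:** the fingers stopped at 92.6 mm, exactly the height expected with the bar home, and the force then rose sharply. The last readings were a steady 18.5 N downward with about 1 N of side force. That leaves roughly 8–10 N on the stops after the spring's 10 N.
- **Grip:** it held at about 9.9 mm on the 10 mm block, so there is no sign of slipping.
- **Everything else:** before the final small adjustments, both cameras showed the two spare cards still in the rack. The screwdriver, calculator and bottle hadn't moved.

**Less certain:**
- **Far stop:** neither camera could see it. That both stops carry load is inferred from the stop height and from moments smaller than one stop alone would give. A small moment of about 0.25–0.3 N m remained, so the load may be uneven.
- **Side camera:** it read 1.5–3 pixels off the top camera, so I relied on the top view, which agreed with the arm's own position to about 1 mm.

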